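# Fold away the saw table's stop arm

## Robot

A 7-joint arm with a two-finger parallel gripper is mounted at the origin on the work surface. World frame = base frame: x ahead of the robot, y to its left, z up, the work surface at z = 0. Lengths are in m, angles in rad, forces in N, time in s.
With the tool pointing down it reaches from about 0.425 to 0.875 m from the base axis. Payload 4.7 kg.
Tool frame: the origin (TCP) lies midway between the tips of the shut fingers; the grasp point (between the pads) lies ctrl.grasp_offset behind it (ctrl.grasp_offset is the distance from the TCP to the grasp point, in m); z points along the fingers, y is the line along which they close (so a half turn about z gives the same grasp; the last joint's range is limited). The gripper opens to 87 mm and grips with 3 to 60 N. Pads are 19 mm wide; open, the fingers measure 117 mm over their backs; the gripper's body (75 mm by 190 mm) begins 51 mm behind the grasp point.
Start: joints at [-1.331, 0.321, -0.07, 1.45, 0.023, 1.371, -0.057], TCP at [0.146, 0.634, 0.223] pointing down, gripper open.
Joint ranges: [-2.86, 2.86], [-0.3, 2.09], [-1.38, 1.24], [0.06, 2.45], [-1.56, 4.7], [0.09, 2.05], [-2.69, 2.69]. Speed limits (rad/s): [2.57, 2.57, 3.14, 3.14, 3.14, 3.14, 3.14].

## Interface

Orientations are given as a rotation vector (axis times angle).
In Python, from bench import ctrl gives the robot as it stands. The module is installed in compiled form; this text tells all that it offers.
- The arm moves only by the tool jog_arm, never from a script. Its argument "moves" is one flat list of numbers, 7 for each row, row after row: the shift along the tool's x, y, z in units of 30 cm (1.0 is 30 cm), then the turn, a rotation vector about the tool's x, y, z in units of 60 degrees (1.0 is 60 degrees), then the gripper's target within -1 to 1 (fully open at 1, half-way at 0, shut at -1). In form: [x, y, z, wx, wy, wz, fingers, x, y, z, wx, wy, wz, fingers, ...]. A call has exactly 8 rows; each row is the pose to reach, as a shift and turn from the pose commanded when the call began, along the tool's axes at that moment; what a row does not reach only later rows make up. A row lasts 1/8 s, in which the tool goes at most 62.5 mm and 10.7 degrees, less where a joint would pass 70% of its speed; a pose out of reach is approached as far as the arm can. A call with a number of a shift or a turn outside -1 to 1 is refused whole. A call with a gripper value outside its range is refused whole. The fingers move at their own pace and stop on an object; "newtons" is the grip in N (left out, the last holds). Time passes only in rows, so rows that repeat a pose let the fingers close, or fill a call up. It gives the time, the measured TCP pose, the force, the opening and the grip force at its end, in the units of the state.
- ctrl.get_state(): the state, without advancing time (a new reading comes with each control period).
- ctrl.get_image(name): name is "side" or "top" or "wrist"; returns a dict with "pixels" (480x640x3 uint8, red, green, blue), "fx", "fy", "cx", "cy" (pixels), "xyz" and "rotation" of the camera in the world; the wrist camera has in their place "tool_from_camera" (4x4, takes a point from camera to tool coordinates, whose origin is the TCP and whose axes are the flange's). Camera axes: x right, y up, looking along -z (the intrinsics and any distortion apply to the point x, -y, -z); pixel columns grow to the right and rows downward; lengths in m; the calibration is good to about 2 mm. A picture is of the moment at which its call begins: read the wrist's pose just before it. There is no depth.
- ctrl.close_job(): hands the job in; it is judged then, once.
The state is a dict: "time": time; "joint_positions": joint angles; "qd": joint speeds; "joint_torque": joint torques, N m; "position": TCP position; "tool_rot": TCP orientation; "ft_force": force on the tool from outside, world axes, zero at the start; "torque": the same for the moment, N m; "grip_width": opening from 0.0 (shut) to 1.0 (fully open); "grip_force": force on a finger pad.
Only numpy, scipy, OpenCV 4.12 (cv2) and the standard library are available. Lean on these libraries where they do the work, as an engineer would, in place of code of your own. Each camera call takes 0.05 s, during which the arm holds its last target. There are 200 camera calls.

## Task

Fold away the three-legged wooden stop arm on the saw table, one leg at a time. First swing the outer leg fully back so that it lies in line on top of the middle leg, leaving the middle leg swung out as it is; then swing the two together fully home over the base leg. Let go, and leave the push block, the offcut and the try square where they lie.

Things in the scene. Friction and masses are not known exactly. Their poses are not given: they have to be found in the camera images.
- base_pivot (a point): The first hinge of the stop arm, a flat low steel rivet. The arm is three flat light-wood legs with round ends, each 14 mm thick, stacked with 1 mm gaps and hinged about vertical pins. The base leg (lowest, 40 mm wide, 200 mm long overall, screwed to the table, underside on the table at height 0) cannot move and runs from this hinge along the point's own -y axis. This point lies on the hinge axis 29 mm above the table; z is up. The axes are those of the base leg.
- elbow_post (a point): A plain upright steel post, 22 mm diameter, fixed to the far end of the middle leg, 150 mm from base_pivot; it is also the hinge pin of the outer leg. Its graspable part rises from 47 mm to 100 mm above the table; this point is on its axis 75 mm above the table, and moves with the middle leg. Taking the post moves the middle leg, which carries the outer leg along as it lies.
- end_knob (a point): A plain upright black plastic knob, 26 mm diameter, that spins freely on its own upright axis at the free end of the outer leg (held, it lets the leg turn under it), 110 mm from the elbow_post. It rises from 46 mm to 100 mm above the table; this point is on its axis 75 mm above the table, and moves with the outer leg. When the outer leg is folded the knob stands over the middle leg, 40 mm from base_pivot.
- middle_leg (a joint): Angle of the middle leg (34 mm wide, underside 15 mm, top 29 mm above the table) about base_pivot, rad. 0: folded, lying over the base leg, against a stop; it grows counter-clockwise seen from above as the leg swings out (its direction from base_pivot is the base leg's direction turned counter-clockwise by this angle). Starts between 1.3 and 1.9. Stiff hinge: about 4 N at the elbow post moves it, and it stays where it is left.
- outer_leg (a joint): Angle of the outer leg (30 mm wide, underside 30 mm, top 44 mm above the table) about elbow_post, rad. 0: folded, lying over the middle leg and pointing back at base_pivot, against a stop; it grows clockwise seen from above as the leg swings out, so it is folded by turning it counter-clockwise. Starts between 1.2 and 1.8. Lighter hinge: about 1 N at the knob moves it, and it stays where it is left.
- push_block: Bystander, loose: a light-wood block 65 x 140 x 18 mm with a black upright handle post of 26 mm diameter, 80 mm high in all, and a low heel at one end. Not part of the arm. Origin: centre of its underside.
- offcut: Bystander, loose: a plain light-wood board offcut 55 x 150 x 22 mm. Origin: centre of its underside.
- try_square: Bystander, loose: a try square lying flat, dark wood stock 20 x 110 x 18 mm and steel blade 130 mm long. Origin: centre of the underside of the stock.
Things that resemble listed ones, but are neither listed nor needed, are in the scene too. What is shaped like the part that bears base_pivot but orange or red is not meant.

How it is judged:
On the way, in this order (a step that is already met when the one before it is completed fails the run):
1. the outer leg lies folded on the middle leg (within 10 degrees) while the middle leg is still swung out (more than 1.0 rad) (value of joint outer_leg below 0.175 rad and value of joint middle_leg above 1 rad), for 0.2 s.
2. the two together lie folded on the base leg (both joints within 10 degrees of shut) (value of joint each of outer_leg, middle_leg below 0.175 rad), for 0.2 s.
At the end, for the whole second after the job is handed in: Both the outer leg and the middle leg are within 10 degrees (0.175 rad) of fully folded, so that all three legs lie stacked in line, at rest (below 0.05 rad/s), and the arm has been let go (all of step 2 and velocity of joint outer_leg between -0.05 and 0.05 rad/s and velocity of joint middle_leg between -0.05 and 0.05 rad/s); the robot touches nothing.
It fails at once if the push block, the offcut or the try square is moved by more than 20 mm (distance of any of push_block, offcut, try_square from where it was at the start of the episode above 0.02 m).
It also fails if it takes over 51 s, if anything falls off the work surface, if the arm or the gripper's body presses on something with over 40 N, if the wrist force passes 120 N, or if a joint passes its speed limit or range.

## Working session

There is one attempt and no reset: what is moved stays moved. The work goes in short steps, Python scripts to look and compute and a tool call to move; the robot and the scene stay as the last step left them, time stands still between calls to the robot, and variables do not carry over. Pictures are saved under pics/ and viewed, at most 10 in all, crops included, and the job is handed in when it is done.

Besides the shell and the picture viewer there is one more tool, called after ">>>" in YAML: its name, and indented under it one key for each argument. jog_arm: Moves the arm, as the interface text tells. Its arguments: {"type":"object","properties":{"moves":{"type":"array"},"newtons":{"type":"number"}},"required":["moves"]}

```bash
mkdir -p pics
cat > h.py <<'E'
from bench import ctrl
import cv2, numpy as np
from scipy.spatial.transform import Rotation as R
def snap(n,f):
    im=ctrl.get_image(n); cv2.imwrite('pics/'+f,im['pixels'][:,:,::-1]); return im
def ray(im,u,v):
    d=np.array([(u-im['cx'])/im['fx'],-(v-im['cy'])/im['fy'],-1.])
    M=np.array(im['rotation']); M=M if M.shape==(3,3) else R.from_rotvec(M).as_matrix()
    return np.array(im['xyz']),M@d
def onz(im,u,v,z):
    o,d=ray(im,u,v); return o+d*(z-o[2])/d[2]
def proj(im,p):
    M=np.array(im['rotation']); M=M if M.shape==(3,3) else R.from_rotvec(M).as_matrix()
    c=M.T@(np.array(p)-im['xyz']); return im['cx']+im['fx']*c[0]/-c[2], im['cy']-im['fy']*c[1]/-c[2]
E
python3 - <<'E'
from h import *
import pickle
for n in('top','side'):
    im=snap(n,n+'0.png'); pickle.dump(im,open(n+'0.pkl','wb')); print({k:v for k,v in im.items() if k!='pixels'})
s=ctrl.get_state(); print(s, ctrl.grasp_offset)
E
```

```text
{'fx': 541.1676900312852, 'fy': 541.1676900312852, 'cx': 317.1489781111716, 'cy': 237.05504361797742, 'xyz': array([0.49690471, 0.00353134, 1.29247953]), 'rotation': array([ 0.04423549, -0.03017313, -1.54238615])}
{'fx': 624.0328053025602, 'fy': 624.0328053025602, 'cx': 316.24854101026875, 'cy': 248.3215800912672, 'xyz': array([ 0.34777381, -0.86986373,  0.74089617]), 'rotation': array([ 0.95522181, -0.10614832, -0.25249303])}
{'time': 0.1, 'joint_positions': array([-1.33092391,  0.32174877, -0.07006823,  1.45154898,  0.02261668,
        1.37080615, -0.05688967]), 'qd': array([ 0.0008091 , -0.00233694,  0.00034525, -0.00160014, -0.00039976,
        0.0015854 ,  0.00034673]), 'joint_torque': array([-3.98309539e-04, -4.92572808e+01, -4.06023553e-01, -3.13399494e+01,
       -6.41465094e-02,  3.95774993e-02,  7.83518863e-05]), 'position': array([0.14546078, 0.63300585, 0.22157285]), 'tool_rot': array([-3.53840403e-01, -3.12152110e+00,  2.70649171e-03]), 'ft_force': array([-0.8041912 , -0.46011222, -0.30907695]), 'torque': array([-0.02810471, -0.03629398, -0.00325853]), 'grip_force': 0.0, 'grip_width': 1.001546035741888} 0.0187
```

View pics/top0.png

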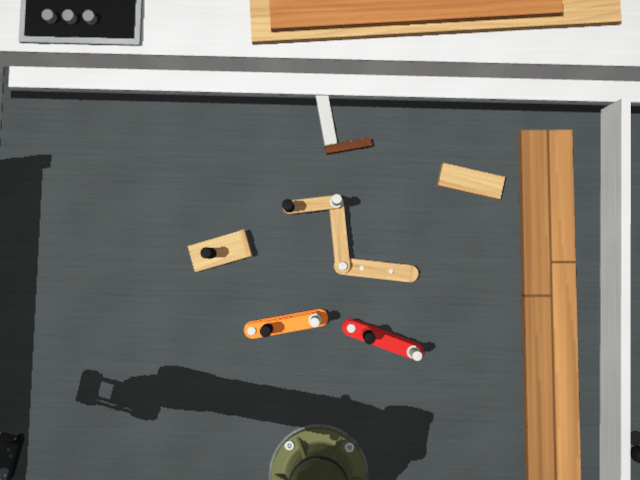

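View pics/side0.png

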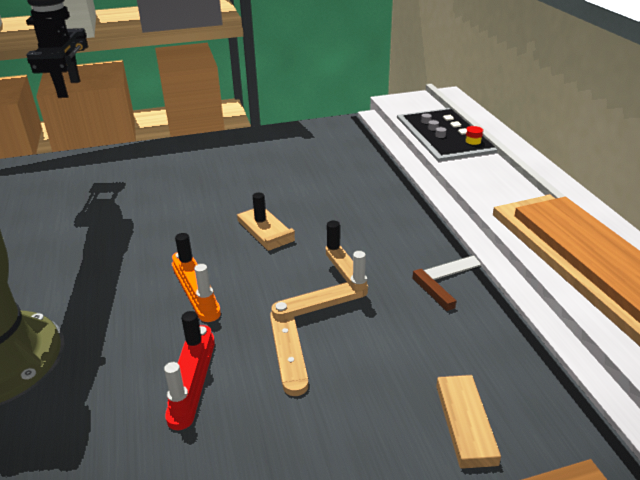

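Candidates in the top view:
- **Knob:** (288,206) on the light-wood open arm; orange arm's (267,330); red arm's (369,337); push-block handle (208,253).
- **Post:** (337,201) on the light-wood arm; orange (314,321); red (416,353).

I choose the light-wood arm: pivot (343,266), post (337,201), knob (288,206). The top and side views agree on this.

Run:
```python
from h import *
import pickle
t=pickle.load(open('top0.pkl','rb')); s=pickle.load(open('side0.pkl','rb'))
c=t['pixels'][180:300,270:430,::-1]; cv2.imwrite('pics/crop0.png',cv2.resize(c,None,fx=5,fy=5,interpolation=cv2.INTER_CUBIC))
def cen(im,box,f):
    x0,y0,x1,y1=box; m=f(im['pixels'][y0:y1,x0:x1].astype(int)).astype(np.uint8)
    n,l,st,ce=cv2.connectedComponentsWithStats(m)
    return [(np.round(ce[i]+[x0,y0],1),st[i,:].tolist()) for i in range(1,n) if st[i,4]>8]
grey=lambda p:(p.min(2)>150)&(p.max(2)-p.min(2)<25)
blk=lambda p:(p.max(2)<45)
print('post',cen(t,(320,185,355,215),grey)); print('piv',cen(t,(325,250,360,285),grey)); print('knob',cen(t,(275,192,305,220),blk))
print('spost',cen(s,(345,240,375,295),grey)); print('sknob',cen(s,(320,215,350,255),blk)); print('spiv',cen(s,(268,295,292,320),grey))
hsv=cv2.cvtColor(t['pixels'],cv2.COLOR_RGB2HSV)
```

```text
post [(array([335.6, 200.1]), [10, 9, 12, 14, 109])]
piv [(array([342.5, 265.5]), [14, 12, 8, 8, 52])]
knob [(array([288.4, 205.2]), [8, 8, 11, 12, 87])]
spost [(array([358.7, 254. ]), [8, 11, 12, 7, 73]), (array([352.6, 279.2]), [6, 36, 5, 7, 16])]
sknob [(array([332.9, 234.7]), [7, 6, 13, 29, 348])]
spiv [(array([280.7, 305.5]), [8, 7, 10, 7, 55])]
```

View pics/crop0.png

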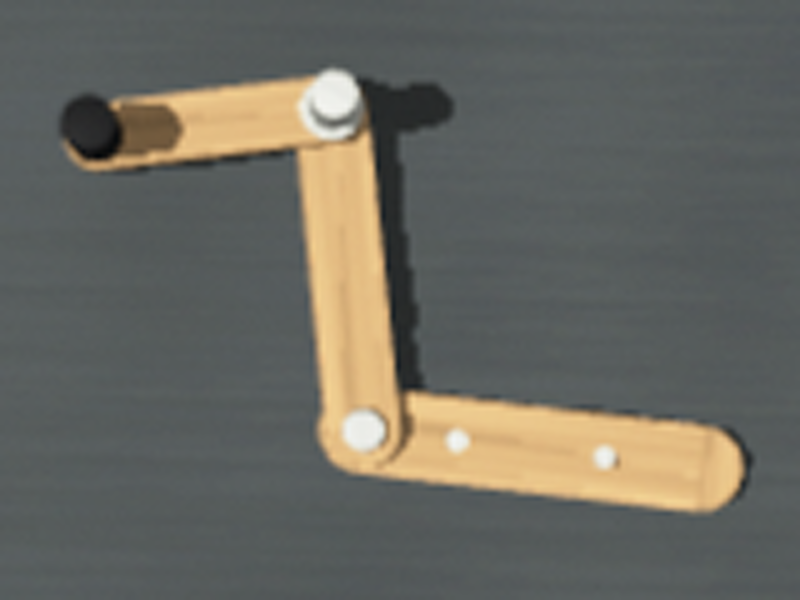

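The crop confirms the choice: a light-wood three-leg arm with the knob top at (288,205), post top at (337,198.6), rivet at (342.5,266) and base leg end centre near (411.6,273.6).

```bash
cat > geo.py <<'E'
from h import *
import pickle
t=pickle.load(open('top0.pkl','rb')); s=pickle.load(open('side0.pkl','rb'))
P=onz(t,342.5,265.7,.030); E=onz(t,337,198.6,.1); K=onz(t,288,205,.1); B=onz(t,411.6,273.6,.014)
if __name__=='__main__':
    print('P',P,onz(s,280.7,305.5,.03)); print('E',E,onz(s,358.9,254,.1)); print('K',K,onz(s,333,224.5,.1)); print('B',B)
    n=lambda a:np.linalg.norm(a[:2])
    print('PE',n(E-P),'EK',n(K-E),'PB',n(B-P), 'reach',n(P),n(E),n(K))
    a=lambda v:np.arctan2(v[1],v[0])
    print('base dir',a(B-P),'mid',a(E-P)-a(B-P),'outer',(a(P-E)-a(K-E)+np.pi)%(2*np.pi)-np.pi, 'absK',a(K-E),'absPE',a(P-E))
    st=ctrl.get_state(); M=R.from_rotvec(st['tool_rot']).as_matrix(); print(M.round(3), st['position'],st['time'])
    for nme,u,v in (('block',208,253),('offcut',472,181),('sq',349,146)): print(nme,onz(t,u,v,.02))
E
python3 geo.py
```

```text
P [ 0.4917064  -0.04517765  0.03      ] [ 0.49055459 -0.03956666  0.03      ]
E [ 0.63988283 -0.02645265  0.1       ] [ 0.63866289 -0.02404306  0.1       ]
K [0.62269938 0.0815547  0.1       ] [0.62187536 0.08077652 0.1       ]
B [ 0.47767974 -0.20883175  0.014     ]
PE 0.14935487592086927 EK 0.10936571437740963 PB 0.16425411044239108 reach 0.49377748664219195 0.6404293701425758 0.6280172691637476
base dir -1.6562965756608226 mid 1.7819998803804444 outer 1.5387267493966217 absK 1.7285692089127929 absPE -3.0158893488701715
[[-0.975  0.224 -0.   ]
 [ 0.224  0.975 -0.002]
 [-0.    -0.002 -1.   ]] [0.14546078 0.63300585 0.22157285] 0.1
block [0.51255277 0.27169021 0.02      ]
offcut [ 0.69987944 -0.34577325  0.02      ]
sq [ 0.77554087 -0.05358463  0.02      ]
```

>>> jog_arm:
  moves: [-0.12, -0.09, 0, 0, 0, -0.03, 1, -0.25, -0.18, 0, 0, 0, -0.06, 1, -0.38, -0.28, 0, 0, 0, -0.09, 1, -0.52, -0.38, 0, 0, 0, -0.12, 1, -0.66, -0.48, 0, 0, 0, -0.15, 1, -0.78, -0.58, 0, 0, 0, -0.18, 1, -0.9, -0.67, 0, 0, 0, -0.2, 1, -0.98, -0.72, 0, 0, 0, -0.216, 1]
  newtons: 20

```text
time: 1.1
position: [0.3852, 0.3547, 0.2224]
tool_rot: [0.003, 3.142, -0.001]
ft_force: [-0.2, 0.8, -0.3]
grip_width: 1.006
grip_force: 0.0
```

>>> jog_arm:
  moves: [-0.1, -0.12, 0, 0, 0, 0, 1, -0.21, -0.25, 0, 0, 0, 0, 1, -0.32, -0.37, 0, 0, 0, 0, 1, -0.44, -0.51, 0, 0, 0, 0, 1, -0.56, -0.65, 0.04, 0, 0, 0, 1, -0.67, -0.78, 0.1, 0, 0, 0, 1, -0.75, -0.87, 0.15, 0, 0, 0, 1, -0.79, -0.91, 0.19, 0, 0, 0, 1]

```text
time: 2.1
position: [0.6213, 0.0818, 0.1643]
tool_rot: [-0.004, -3.14, 0.002]
ft_force: [-0.9, 0.5, -0.6]
grip_width: 1.0
grip_force: 0.0
```

Run:
```python
from h import *
s=ctrl.get_state(); im=snap('wrist','w1.png'); T=np.array(im['tool_from_camera']); print(s['position'],T.round(3).tolist(),im['fx'],im['cx'],im['cy'])
M=R.from_rotvec(s['tool_rot']).as_matrix()
for p in ([.622,.081,.1],[.639,-.026,.1]):
    q=M.T@(np.array(p)-s['position']); c=np.linalg.inv(T)@np.r_[q,1]; print(im['cx']+im['fx']*c[0]/-c[2], im['cy']-im['fy']*c[1]/-c[2])
```

```text
[0.62132183 0.08180921 0.164311  ] [[-0.001, 0.956, 0.292, 0.081], [1.0, 0.001, -0.0, -0.0], [-0.0, 0.292, -0.956, -0.164], [0.0, 0.0, 0.0, 1.0]] 376.45958989480135 315.4691809151633 237.8103333996737
315.03794838538226 255.11612244744504
152.2771743523502 279.9965586738132
```

View pics/w1.png

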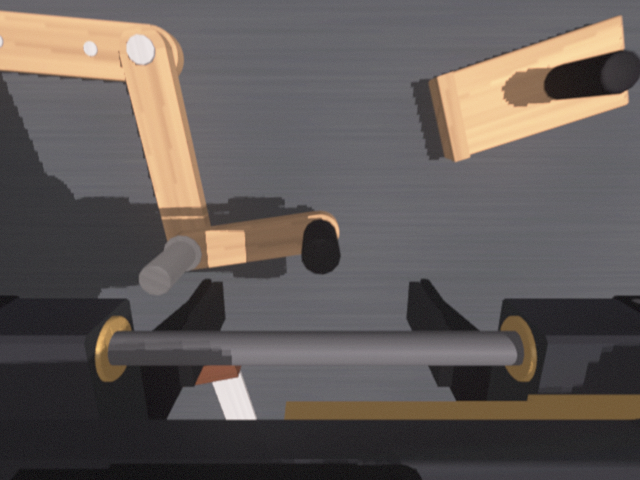

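The wrist view shows the knob top at (321,254), between the fingers and about 3 mm towards +y of prediction. The post top is at (157,277) with the same small offset, so I can go straight down.

>>> jog_arm:
  moves: [0, 0.005, 0.1, 0, 0, 0, 1, 0, 0.005, 0.22, 0, 0, 0, 1, 0, 0.005, 0.31, 0, 0, 0, 1, 0, 0.005, 0.36, 0, 0, 0, 1, 0, 0.005, 0.36, 0, 0, 0, -1, 0, 0.005, 0.36, 0, 0, 0, -1, 0, 0.005, 0.36, 0, 0, 0, -1, 0, 0.005, 0.36, 0, 0, 0, -1]
  newtons: 15

```text
time: 3.15
position: [0.6214, 0.0859, 0.0584]
tool_rot: [-0.0, 3.14, 0.001]
ft_force: [0.3, 0.3, -0.3]
grip_width: 0.628
grip_force: 0.0
```

Run:
```python
from h import *
s=ctrl.get_state(); print(s['position'],s['grip_width'],s['grip_force'],s['ft_force'])
E=np.array([.639,-.0245]); p=s['position'][:2]; v=p-E; print('r',np.linalg.norm(v))
a0=np.arctan2(v[1],v[0]); a1=np.arctan2(-.042+.0245,.491-.639)%(2*np.pi); print(a0,a1)
for a in np.linspace(a0,a1,17)[1:]:
    q=E+.11*np.array([np.cos(a),np.sin(a)]); d=q-p; print(round(a,2),q.round(3),'rows xy units',(-d[0]/.3).round(3),(d[1]/.3).round(3))
```

```text
[0.62138954 0.08586856 0.05843416] 0.628315812614175 0.0 [ 0.26923305  0.26918637 -0.30630889]
r 0.1117646973670292
1.729023026242643 3.2592894027929273
1.82 [0.611 0.082] rows xy units 0.033 -0.013
1.92 [0.601 0.079] rows xy units 0.067 -0.023
2.02 [0.592 0.075] rows xy units 0.099 -0.037
2.11 [0.582 0.07 ] rows xy units 0.13 -0.054
2.21 [0.574 0.064] rows xy units 0.159 -0.073
2.3 [0.565 0.057] rows xy units 0.186 -0.095
2.4 [0.558 0.05 ] rows xy units 0.211 -0.12
2.49 [0.551 0.042] rows xy units 0.234 -0.147
2.59 [0.545 0.033] rows xy units 0.254 -0.176
2.69 [0.54  0.024] rows xy units 0.27 -0.206
2.78 [0.536 0.014] rows xy units 0.284 -0.239
2.88 [0.533 0.004] rows xy units 0.295 -0.272
2.97 [ 0.531 -0.006] rows xy units 0.303 -0.306
3.07 [ 0.529 -0.016] rows xy units 0.307 -0.341
3.16 [ 0.529 -0.027] rows xy units 0.308 -0.376
3.26 [ 0.53  -0.037] rows xy units 0.305 -0.411
```

>>> jog_arm:
  moves: [0, 0, 0, 0, 0, 0, -1, 0, 0, 0, 0, 0, 0, -1, 0, 0, 0, 0, 0, 0, -1, 0, 0, 0, 0, 0, 0, -1, 0, 0, 0, 0, 0, 0, -1, 0, 0, 0, 0, 0, 0, -1, 0, 0, 0, 0, 0, 0, -1, 0, 0, 0, 0, 0, 0, -1]

```text
time: 4.15
position: [0.6208, 0.0855, 0.0576]
tool_rot: [0.0, -3.142, 0.0]
ft_force: [-0.3, -0.6, 0.9]
grip_width: 0.293
grip_force: 15.0
```

>>> jog_arm:
  moves: [0.033, -0.008, 0, 0, 0, 0, -1, 0.066, -0.019, 0, 0, 0, 0, -1, 0.098, -0.033, 0, 0, 0, 0, -1, 0.128, -0.05, 0, 0, 0, 0, -1, 0.157, -0.069, 0, 0, 0, 0, -1, 0.184, -0.091, 0, 0, 0, 0, -1, 0.209, -0.116, 0, 0, 0, 0, -1, 0.232, -0.143, 0, 0, 0, 0, -1]

```text
time: 5.15
position: [0.5498, 0.0432, 0.0575]
tool_rot: [0.002, -3.14, -0.002]
ft_force: [-2.3, 3.6, 2.9]
grip_width: 0.292
grip_force: 15.0
```

Run:
```python
from h import *
import pickle
s=ctrl.get_state(); print(s['position'],s['grip_width'],s['grip_force'],s['ft_force'])
im=snap('top','top1.png')
c=im['pixels'][180:300,270:430,::-1]; cv2.imwrite('pics/crop1.png',cv2.resize(c,None,fx=5,fy=5,interpolation=cv2.INTER_CUBIC))
```

```text
[0.54976913 0.04315126 0.05750014] 0.2923880811457615 14.999624930787832 [-2.3381216   3.60073737  2.87198464]
```

View pics/crop1.png

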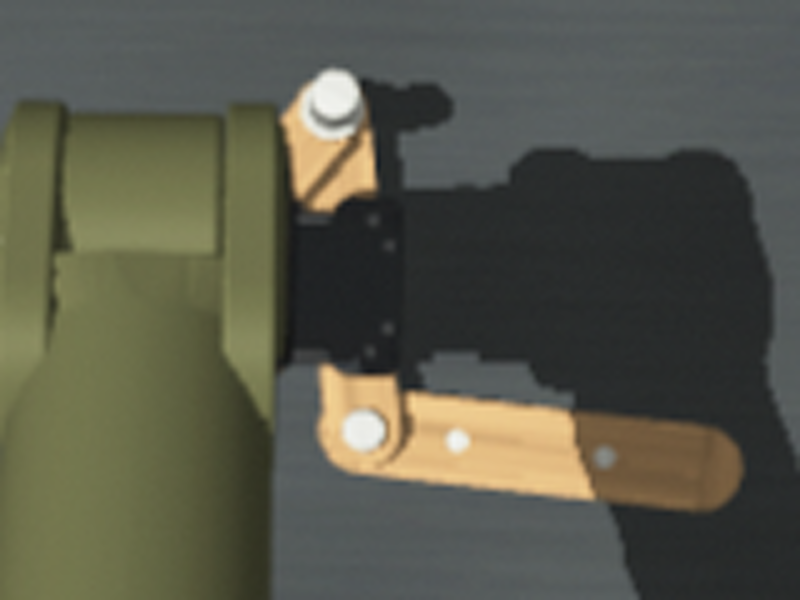

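The post top is still at crop (335,95) and the rivet at (363,430), so the middle leg hasn't moved while the outer leg turns. There is about 4 N radially outward, so I widen the arc slightly.

>>> jog_arm:
  moves: [0.024, -0.025, 0, 0, 0, 0, -1, 0.04, -0.055, 0, 0, 0, 0, -1, 0.054, -0.088, 0, 0, 0, 0, -1, 0.065, -0.121, 0, 0, 0, 0, -1, 0.073, -0.155, 0, 0, 0, 0, -1, 0.077, -0.19, 0, 0, 0, 0, -1, 0.078, -0.225, 0, 0, 0, 0, -1, 0.076, -0.255, 0, 0, 0, 0, -1]

```text
time: 6.2
position: [0.5276, -0.0351, 0.0574]
tool_rot: [-0.0, -3.14, 0.001]
ft_force: [-5.4, 0.7, 4.6]
grip_width: 0.294
grip_force: 15.0
```

>>> jog_arm:
  moves: [0, -0.005, 0, 0, 0, 0, -1, 0, -0.01, 0, 0, 0, 0, -1, 0, -0.01, 0, 0, 0, 0, -1, 0, -0.007, 0, 0, 0, 0, 1, 0, -0.007, 0, 0, 0, 0, 1, 0, -0.007, 0, 0, 0, 0, 1, 0, -0.007, 0, 0, 0, 0, 1, 0, -0.007, -0.05, 0, 0, 0, 1]

```text
time: 7.2
position: [0.5275, -0.0358, 0.0721]
tool_rot: [0.001, -3.139, 0.001]
ft_force: [0.1, -0.2, 0.9]
grip_width: 0.78
grip_force: 0.0
```

>>> jog_arm:
  moves: [0, 0, -0.1, 0, 0, 0, 1, 0, 0, -0.22, 0, 0, 0, 1, 0, 0, -0.31, 0, 0, 0, 1, -0.08, 0.01, -0.31, 0, 0, 0, 1, -0.18, 0.02, -0.31, 0, 0, 0, 1, -0.28, 0.03, -0.31, 0, 0, 0, 1, -0.35, 0.04, -0.31, 0, 0, 0, 1, -0.375, 0.04, -0.31, 0, 0, 0, 1]

```text
time: 8.2
position: [0.642, -0.0233, 0.1662]
tool_rot: [-0.002, 3.141, -0.0]
ft_force: [0.1, -0.2, 0.1]
grip_width: 1.002
grip_force: 0.0
```

Run:
```python
from h import *
s=ctrl.get_state(); im=snap('wrist','w2.png'); T=np.array(im['tool_from_camera']); print(s['position'])
M=R.from_rotvec(s['tool_rot']).as_matrix()
for p in ([.64,-.024,.1],[.531,-.037,.1],[.491,-.041,.03]):
    q=M.T@(np.array(p)-s['position']); c=np.linalg.inv(T)@np.r_[q,1]; print(im['cx']+im['fx']*c[0]/-c[2], im['cy']-im['fy']*c[1]/-c[2])
```

```text
[ 0.64197566 -0.02332988  0.16621984]
315.1561717900995 250.0620151759873
292.0451883005247 66.22205274048676
291.2618507558379 18.807331395265606
```

View pics/w2.png

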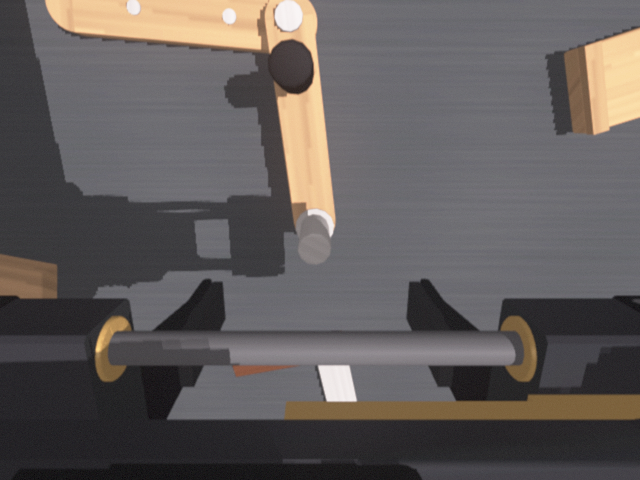

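The wrist view shows the outer leg in line over the middle leg: knob (292,66), rivet (288,15), and the post top at (315,250) exactly as predicted. I descend on the post.

>>> jog_arm:
  moves: [0.005, 0, 0.1, 0, 0, 0, 1, 0.005, 0, 0.22, 0, 0, 0, 1, 0.005, 0, 0.31, 0, 0, 0, 0.5, 0.005, 0, 0.36, 0, 0, 0, 0, 0.005, 0, 0.36, 0, 0, 0, -1, 0.005, 0, 0.36, 0, 0, 0, -1, 0.005, 0, 0.36, 0, 0, 0, -1, 0.005, 0, 0.36, 0, 0, 0, -1]
  newtons: 25

```text
time: 9.25
position: [0.64, -0.0237, 0.0584]
tool_rot: [-0.001, 3.14, 0.0]
ft_force: [-0.1, 0.0, 0.2]
grip_width: 0.403
grip_force: 0.0
```

>>> jog_arm:
  moves: [0, 0, 0, 0, 0, 0, -1, 0, 0, 0, 0, 0, 0, -1, 0, 0, 0, 0, 0, 0, -1, 0, 0, 0, 0, 0, 0, -1, 0, 0, 0, 0, 0, 0, -1, 0, 0, 0, 0, 0, 0, -1, 0, 0, 0, 0, 0, 0, -1, 0, 0, 0, 0, 0, 0, -1]

```text
time: 10.25
position: [0.6397, -0.0239, 0.0578]
tool_rot: [-0.0, 3.141, -0.0]
ft_force: [0.4, -1.1, 4.3]
grip_width: 0.247
grip_force: 25.0
```

Run:
```python
from h import *
s=ctrl.get_state(); print(s['position'],s['grip_width'],s['grip_force'],s['ft_force'])
P=np.array([.492,-.0425]); p=s['position'][:2]; v=p-P; print('r',np.linalg.norm(v))
a0=np.arctan2(v[1],v[0]); a1=-1.656; print(a0)
for i,a in enumerate(np.linspace(a0,a1,25)):
    q=P+.15*np.array([np.cos(a),np.sin(a)])
    if i%8==0 and i<24 or i==0: 
        if i==0: b=q
        else: print(i,a.round(2),q.round(3),(-(q-b)[0]/.3).round(3),((q-b)[1]/.3).round(3)); b=q
    else: print(i,a.round(2),q.round(3),(-(q-b)[0]/.3).round(3),((q-b)[1]/.3).round(3))
```

```text
[ 0.63967351 -0.02387373  0.05780122] 0.24749148386992173 25.00011862255633 [ 0.36585294 -1.09418686  4.28331203]
r 0.14884355789307785
0.12546888266512846
1 0.05 [ 0.642 -0.035] -0.003 -0.037
2 -0.02 [ 0.642 -0.046] -0.004 -0.074
3 -0.1 [ 0.641 -0.057] -0.002 -0.111
4 -0.17 [ 0.64  -0.068] 0.003 -0.148
5 -0.25 [ 0.637 -0.079] 0.011 -0.184
6 -0.32 [ 0.634 -0.09 ] 0.021 -0.22
7 -0.39 [ 0.63 -0.1 ] 0.034 -0.255
8 -0.47 [ 0.626 -0.11 ] 0.05 -0.288
9 -0.54 [ 0.62 -0.12] 0.018 -0.032
10 -0.62 [ 0.614 -0.129] 0.038 -0.064
11 -0.69 [ 0.608 -0.138] 0.061 -0.093
12 -0.77 [ 0.6   -0.146] 0.086 -0.121
13 -0.84 [ 0.592 -0.154] 0.112 -0.146
14 -0.91 [ 0.584 -0.161] 0.141 -0.17
15 -0.99 [ 0.575 -0.168] 0.171 -0.192
16 -1.06 [ 0.565 -0.174] 0.203 -0.211
17 -1.14 [ 0.555 -0.179] 0.033 -0.017
18 -1.21 [ 0.545 -0.183] 0.067 -0.031
19 -1.28 [ 0.534 -0.186] 0.102 -0.043
20 -1.36 [ 0.524 -0.189] 0.138 -0.052
21 -1.43 [ 0.513 -0.191] 0.175 -0.059
22 -1.51 [ 0.501 -0.192] 0.212 -0.062
23 -1.58 [ 0.49  -0.192] 0.249 -0.063
24 -1.66 [ 0.479 -0.192] 0.286 -0.061
```

>>> jog_arm:
  moves: [-0.003, -0.037, 0, 0, 0, 0, -1, -0.004, -0.074, 0, 0, 0, 0, -1, -0.002, -0.111, 0, 0, 0, 0, -1, 0.003, -0.148, 0, 0, 0, 0, -1, 0.011, -0.184, 0, 0, 0, 0, -1, 0.021, -0.22, 0, 0, 0, 0, -1, 0.034, -0.255, 0, 0, 0, 0, -1, 0.05, -0.288, 0, 0, 0, 0, -1]

```text
time: 11.25
position: [0.6267, -0.1065, 0.0576]
tool_rot: [-0.003, 3.138, 0.007]
ft_force: [4.0, 6.2, 1.3]
grip_width: 0.245
grip_force: 25.0
```

Forces are small, so I continue along the arc.

>>> jog_arm:
  moves: [0.018, -0.032, 0, 0, 0, 0, -1, 0.038, -0.064, 0, 0, 0, 0, -1, 0.061, -0.093, 0, 0, 0, 0, -1, 0.086, -0.121, 0, 0, 0, 0, -1, 0.112, -0.146, 0, 0, 0, 0, -1, 0.141, -0.17, 0, 0, 0, 0, -1, 0.171, -0.192, 0, 0, 0, 0, -1, 0.203, -0.211, 0, 0, 0, 0, -1]

```text
time: 12.25
position: [0.5657, -0.17, 0.0574]
tool_rot: [-0.003, 3.138, 0.006]
ft_force: [3.8, 5.6, 0.0]
grip_width: 0.242
grip_force: 25.0
```

>>> jog_arm:
  moves: [0.033, -0.017, 0, 0, 0, 0, -1, 0.067, -0.031, 0, 0, 0, 0, -1, 0.102, -0.043, 0, 0, 0, 0, -1, 0.138, -0.052, 0, 0, 0, 0, -1, 0.175, -0.059, 0, 0, 0, 0, -1, 0.212, -0.061, 0, 0, 0, 0, -1, 0.247, -0.061, 0, 0, 0, 0, -1, 0.28, -0.059, 0, 0, 0, 0, -1]

```text
time: 13.25
position: [0.4813, -0.1926, 0.0575]
tool_rot: [0.001, 3.137, -0.004]
ft_force: [5.6, -4.4, -6.4]
grip_width: 0.243
grip_force: 25.0
```

Run:
```python
from h import *
s=ctrl.get_state(); print(s['position'],s['grip_width'],s['grip_force'],s['ft_force'])
v=s['position'][:2]-np.array([.492,-.0425]); print(np.linalg.norm(v), np.arctan2(v[1],v[0])+1.656)
```

```text
[ 0.48129407 -0.19255855  0.05745964] 0.2425931709000133 25.008945695590228 [ 5.59731601 -4.41780471 -6.44713708]
0.15043997721188826 0.013979355296589002
```

>>> jog_arm:
  moves: [0.005, 0, 0, 0, 0, 0, -1, 0.01, 0, 0, 0, 0, 0, -1, 0.01, 0, 0, 0, 0, 0, -1, 0.01, 0, 0, 0, 0, 0, 1, 0.006, 0, 0, 0, 0, 0, 1, 0.006, 0, 0, 0, 0, 0, 1, 0.006, 0, 0, 0, 0, 0, 1, 0.006, 0, 0, 0, 0, 0, 1]

```text
time: 14.25
position: [0.4778, -0.1911, 0.0575]
tool_rot: [0.001, -3.142, -0.0]
ft_force: [-0.1, 0.4, -0.2]
grip_width: 0.723
grip_force: 0.0
```

>>> jog_arm:
  moves: [0, 0, -0.1, 0, 0, 0, 1, 0, 0, -0.22, 0, 0, 0, 1, 0, 0, -0.36, 0, 0, 0, 1, 0, 0.15, -0.4, 0, 0, 0, 1, -0.1, 0.35, -0.4, 0, 0, 0, 1, -0.2, 0.55, -0.4, 0, 0, 0, 1, -0.3, 0.75, -0.4, 0, 0, 0, 1, -0.35, 0.92, -0.4, 0, 0, 0, 1]

```text
time: 15.25
position: [0.5823, 0.0824, 0.1776]
tool_rot: [0.0, 3.141, -0.0]
ft_force: [1.3, 0.3, 0.9]
grip_width: 1.0
grip_force: 0.0
```

Run:
```python
from h import *
im=snap('top','top2.png')
```

```text
(no output)
```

View pics/top2.png

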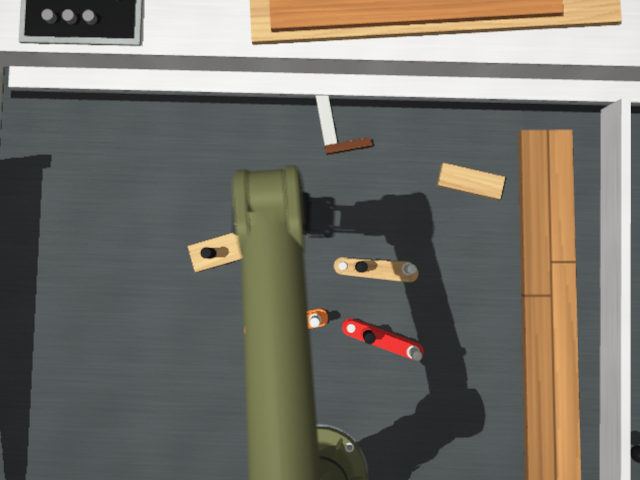

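All three legs lie stacked: rivet (343,266), knob (362,266), post (409,268). The block, offcut and square are where they were. I check the angles, then hand in.

Run:
```python
from h import *
im=ctrl.get_image('top'); P=np.array([.4915,-.044]); K=onz(im,361.5,266,.1)[:2]; E=onz(im,409.5,268.5,.1)[:2]
a=lambda v:np.arctan2(v[1],v[0])
m,o=a(E-P)+1.656,a(P-E)-a(K-E); print(E,K,m,o,np.linalg.norm(E-P),np.linalg.norm(K-E))
if abs(m)<.1 and abs((o+np.pi)%(2*np.pi)-np.pi)<.1: print(ctrl.close_job())
```

```text
[ 0.49002101 -0.18971818] [ 0.49251892 -0.08424354] 0.07505439491817079 0.013528781569313031 0.14572568389668905 0.10550421073083165
the job is handed in; nothing more can be done
None
```

The stop arm is folded: the outer leg went onto the middle leg first, then both swung home over the base leg. By the last camera check the middle leg is about 0.08 rad and the outer leg about 0.01 rad from shut (limit 0.175). The arm was let go, the push block, offcut and try square look unmoved, and the job was handed in at about 15 s; no verdict came back.

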